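# Lock the brass die in the die block with the square key

## Robot

A 7-joint arm with a two-finger parallel gripper is mounted at the origin on a cart in front of the work surface, level with it; the furniture and walls round the work are solid. World frame = base frame: x ahead of the robot, y to its left, z up, the work surface at z = 0. Lengths are in m, angles in rad, forces in N, time in s.
With the tool pointing down it reaches from about 0.425 to 0.925 m from the base axis. Payload 6.8 kg.
Tool frame: the origin (TCP) lies on the centre line of the jaws, within the pads' length; the fingertips stand 17 mm ahead of it and the grasp point (between the pads) lies 2 mm behind it; z points along the fingers, x is the direction in which the jaws open and shut, and the axes are right-handed (so a half turn about z gives the same grasp; the last joint's range is limited). The gripper opens to 85 mm and grips with 20 to 120 N. Pads are 22 mm wide; open, the fingers measure 114 mm over their backs; the gripper's body (76 mm by 85 mm) begins 54 mm behind the grasp point. The pads swing forward as they close: fully open they stand 13 mm farther back than shut.
Start: joints at [-1.372, 0.477, 0.022, 1.555, -0.011, 1.109, -0.083], TCP at [0.204, 0.643, 0.248] pointing down, gripper open.
Joint ranges: [-2.96, 2.96], [-0.34, 2.1], [-1.41, 1.46], [0.24, 2.44], [-1.37, 4.51], [0.17, 1.92], [-2.96, 2.96]. Speed limits (rad/s): [2.39, 2.39, 3.14, 3.14, 3.14, 3.14, 3.14].

## Interface

Orientations are given as a rotation vector (axis times angle).
In Python, from bench import r gives the robot as it stands.
- The arm moves only by the tool arm_command, never from a script. Its argument "increments" is a list of rows, each a list of 3 entries, a list of its own where there are three numbers: the shift along the world's x, y, z in m, then the turn, a rotation vector about the world's x, y, z in rad, then the opening in per cent of the stroke, from 0 (shut) to 100 (fully open). A call has 1 to 10 rows; each row is the pose to reach, as a shift and turn from the pose commanded when the call began; what a row does not reach only later rows make up. A row lasts 1/10 s, in which the tool goes at most 50 mm and 8.59 degrees, less where a joint would pass 70% of its speed; a pose out of reach is approached as far as the arm can. A call with a gripper value outside its range is refused whole. The fingers move at their own pace and stop on an object; "newtons" is the grip in N (left out, the last holds). Time passes only in rows, so rows that repeat a pose let the fingers close. It gives the time, the measured TCP pose, the force and the opening at its end, in the units of the state.
- r.get_obs(): the state, without advancing time (a new reading comes with each control period).
- r.grab_frame(name): name is "scene" or "top" or "wrist"; returns the picture (420x560x3 uint8, blue, green, red); there is no depth.
- r.camera_model(name): a dict with "camera_matrix" (3x3 intrinsics, pixels), "camera_from_world" (4x4, takes a point from world to camera coordinates). Camera axes: x right, y down, z forward; pixel columns grow to the right and rows downward; lengths in m; the calibration is good to about 2 mm. A picture is of the moment at which its call begins: read the wrist's pose just before it. camera_model takes no time and is no camera call; for the wrist camera it gives the pose at the moment of the call.
- r.hand_in(): hands the job in, once; it reports no verdict.
The state is a dict: "clock": time; "joints": joint angles; "qvel": joint speeds; "tau": joint torques, N m; "tcp_pos": TCP position; "orientation": TCP orientation; "contact_force": force on the tool from outside, world axes, zero at the start; "moment": the same for the moment, N m; "grip_width": finger opening in m.
Only numpy, scipy, OpenCV 4.12 (cv2) and the standard library are available. Lean on these libraries where they do the work, as an engineer would, in place of code of your own. Each camera call takes 0.05 s, during which the arm holds its last target. There are 200 camera calls.

## Task

Take the brass die from the wooden stand and slide it fully home into the slot of the blue die block, its grip tab at the end away from the red latch. Then, with the square key from the stand, turn the latch by its socket clockwise to its stop so that the red tongue lies over the die's shoulder, and put the key back upright in its hole in the stand. Leave the glue bottle, the beeswax and the red-lidded tin alone.

Things in the scene. Friction and masses are not known exactly. Their poses are not given: they have to be found in the camera images.
- die_block: blue steel block fixed to the table (either side, turned up to 20 degrees), 64 x 124 x 45 mm, foot 104 x 50 x 8. Origin: centre of underside, z up. Slot open upward, centred at (0, 20) mm, 10.4 mm wide (x), 66.4 long (y), 36 deep. Upright latch axis at (0, -35) mm: red tongue 2 to 8 mm above the block's top; over it a steel socket, a rounded square 28 mm wide, top 26 mm above the block.
- slot_floor (a point): centre of the slot's floor, 9 mm above the block's underside; the axes of the die block
- socket_mouth (a point): centre of the recess's mouth in the socket, 71 mm above the block's underside; does not turn with it. Recess 14 mm square, 16 deep. The socket drives the tongue through a slip clutch, so its angle is random and not reported: see it, or feel for it (press lightly and turn until the key drops in; fits every quarter turn, 0.15 rad play). Turns at 0.12 N m, slips at 0.6 N m at the stop.
- latch (a joint): angle of the red tongue (40 mm long from the axis, 14 wide) in rad, growing clockwise seen from above: at 0 it points along the die block's -x, at 1.57 along its +y, over the end of the slot; stops at 0 and 1.62. Stays where it is left. Starts open, between 0 and 0.8.
- die: brass slab 8 mm thick (its x), 64 wide (y), 36 high, slightly narrower foot; above it a grip tab, 30 mm wide (y from 2 to 32 mm), 40 high, 76 in all. The rest of the top is the shoulder, flush with the block when home. Origin: centre of underside, z up. 0.15 kg. Starts upright in the stand's slot, 27 mm deep. Home: origin at slot_floor, its +y along the die block's +y.
- die_tab (a point): middle of the die's grip tab, 17 mm along +y from the die's middle and 60 mm above its underside; a good place to grip across the 8 mm
- key: steel square key. Origin: end of the tip, z up along it. From the tip: round pilot 10 mm diameter, 4 long (enters the socket at any angle); 12 mm square to 24 mm, sides along the key's x and y; collar 28 mm diameter from 24 to 29; black handle from 44 to 86, 14 thick (x), 46 wide (y), grip across 14. 0.12 kg. Hangs by its collar in the stand. Home in the socket the tip is 16 mm below the mouth.
- stand: wooden stand, fixed to the table (it may stand at either side and turned), 92 x 140 x 34 mm (x, y, z). Origin: centre of its underside. Die slot along its x at y = 40 mm; round key hole at y = -40 mm.
- key_hole (a point): centre of the mouth of the stand's key hole, in the stand's top: 21.8 mm diameter, 27 mm deep. The key back in place has its collar on the stand, so its tip end is 24 mm below this point.
- glue_bottle: glue bottle with red cap, 42 x 61 x 164 mm, a bystander; origin at its underside
- beeswax: yellow round cake of beeswax, 49 mm diameter, 18 mm high, a bystander; origin at its underside
- rivet_tin: round tin with a rust-red lid (the one on the open table, not at the back), 55 mm diameter, 26 mm high, a bystander; origin at its underside

How it is judged:
On the way, in this order (a step that is already met when the one before it is completed fails the run):
1. the die stands fully home in the slot, tab away from the latch, and is let go (horizontal distance between die and slot_floor below 0.005 m and z of die in the frame of slot_floor below 0.0025 m and angle between the z axis of die and the z axis of die_block, either way round below 0.1 rad and y of die_tab in the frame of die_block above 0.03 m and contact force between the fingers and die below 0.1 N), for 0.2 s.
2. the key's square is at least 5 mm deep in the socket, the latch still open (below 1.2 rad) (horizontal distance between die and slot_floor below 0.005 m and z of die in the frame of slot_floor below 0.0025 m and angle between the z axis of die and the z axis of die_block, either way round below 0.1 rad and y of die_tab in the frame of die_block above 0.03 m and horizontal distance between key and socket_mouth below 0.005 m and z of key in the frame of socket_mouth below -0.009 m and value of joint latch below 1.2 rad), for 0.05 s.
3. the latch is turned past 1.4 rad with the key in the socket (horizontal distance between die and slot_floor below 0.005 m and z of die in the frame of slot_floor below 0.0025 m and angle between the z axis of die and the z axis of die_block, either way round below 0.1 rad and y of die_tab in the frame of die_block above 0.03 m and horizontal distance between key and socket_mouth below 0.005 m and z of key in the frame of socket_mouth below -0.009 m and value of joint latch above 1.4 rad), for 0.1 s.
At the end, for the whole second after the job is handed in: die home in the slot (5 mm sideways, 2.5 mm of the floor, upright, tab away from the latch), latch past 1.4 rad, key upright (0.15 rad) in the hole in the stand, within 10 mm of its middle, tip at least 20 mm down; both let go and at rest (all of step 1 and value of joint latch above 1.4 rad and horizontal distance between key and key_hole below 0.01 m and z of key in the frame of key_hole below -0.02 m and angle between key's own z axis and vertical below 0.15 rad and contact force between the fingers and key below 0.1 N and linear speed of each of key, die below 0.02 m/s); the robot touches nothing.
It fails at once if the glue bottle is moved by more than 30 mm (distance of glue_bottle from where it was at the start of the episode above 0.03 m).
It fails at once if the beeswax is moved by more than 30 mm (distance of beeswax from where it was at the start of the episode above 0.03 m).
It fails at once if the rivet tin is moved by more than 30 mm (distance of rivet_tin from where it was at the start of the episode above 0.03 m).
It also fails if it takes over 72 s, if anything falls off the work surface, if the arm or the gripper's body presses on something with over 40 N, if the wrist force passes 120 N, or if a joint passes its speed limit or range.

## Working session

There is one attempt and no reset: what is moved stays moved. The work goes in short steps, Python scripts to look and compute and a tool call to move; the robot and the scene stay as the last step left them, time stands still between calls to the robot, and variables do not carry over. Pictures are saved under pics/ and viewed, about 8 in all and at most 12, crops included, and the job is handed in when it is done.

Besides the shell and the picture viewer there is one more tool, called after "Emit:" by a JSON object that holds its "fn" and its "kwargs". arm_command: Moves the arm, as the interface text tells. Its arguments: {"type":"object","properties":{"increments":{"type":"array","items":{"type":"array"}},"newtons":{"type":"number"}},"required":["increments"]}

```bash
mkdir -p pics; python3 - <<'E'
from bench import r
import cv2
print(r.get_obs())
for n in("scene","top"):
    f=r.grab_frame(n); cv2.imwrite(f"pics/{n}0.png",f)
    print(n,r.camera_model(n))
E
```

```text
{'clock': 0.0, 'joints': array([-1.37210179,  0.47777705,  0.02235945,  1.55646894, -0.01148891,
        1.10929779, -0.08309958]), 'qvel': array([ 5.79533048e-04, -3.06764388e-04, -4.29532766e-04, -1.80039158e-04,
       -1.92938312e-03, -4.99283172e-06,  1.12092146e-03]), 'tau': array([-6.05733239e-04, -5.96450937e+01,  1.60791378e+00, -2.81195766e+01,
        1.25394834e-02,  9.42793937e-03, -3.56890155e-05]), 'tcp_pos': array([0.20370853, 0.64293126, 0.24733415]), 'orientation': array([ 2.53380972e+00,  1.85523246e+00, -2.15803820e-03]), 'contact_force': array([ 0.44162488, -0.25019606,  0.05992783]), 'moment': array([0.00150529, 0.01762083, 0.0503135 ]), 'grip_width': 0.08571175991369182}
scene {'camera_matrix': array([[396.33197717,   0.        , 283.83834109],
       [  0.        , 396.33197717, 210.43680194],
       [  0.        ,   0.        ,   1.        ]]), 'camera_from_world': array([[-0.87137652, -0.49058961, -0.00497967,  0.53418362],
       [-0.32965277,  0.59298029, -0.7346451 ,  0.22911757],
       [ 0.3633621 , -0.63851093, -0.67843333,  0.80295809],
       [ 0.        ,  0.        ,  0.        ,  1.        ]])}
top {'camera_matrix': array([[493.33421431,   0.        , 279.54836742],
       [  0.        , 493.33421431, 207.55467403],
       [  0.        ,   0.        ,   1.        ]]), 'camera_from_world': array([[ 0.02076994, -0.99972327,  0.01104485,  0.0139298 ],
       [-0.9868824 , -0.0222697 , -0.15989745,  0.59725537],
       [ 0.16009917, -0.00757891, -0.98707184,  1.17758625],
       [ 0.        ,  0.        ,  0.        ,  1.        ]])}
```

View pics/top0.png

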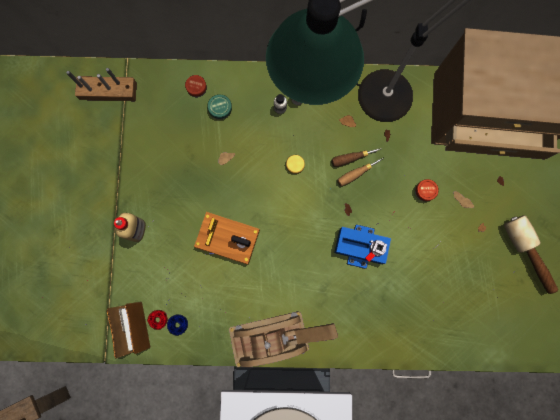

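View pics/scene0.png

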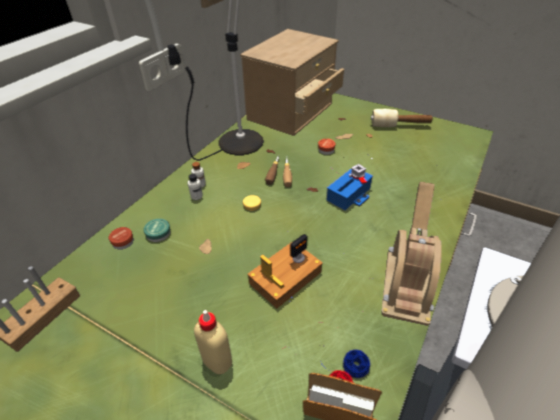

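```bash
python3 - <<'E'
import cv2,numpy as np
t=cv2.imread("pics/top0.png")
a=t[200:275,187:267]; b=t[210:285,325:405]
cv2.imwrite("pics/crop0.png",np.hstack([cv2.resize(x,(400,375),interpolation=cv2.INTER_CUBIC) for x in(a,b)]))
E
cat > h.py <<'E'
import numpy as np, cv2
from bench import r
def back(n,uv,z,m=None):
    "pixels -> world points on height z"
    m=m or r.camera_model(n); K=m["camera_matrix"];T=m["camera_from_world"];R=T[:3,:3];c=-R.T@T[:3,3]
    uv=np.atleast_2d(np.array(uv,float)); d=np.c_[uv,np.ones(len(uv))]@np.linalg.inv(K).T@R
    return c+d*((z-c[2])/d[:,2])[:,None]
def proj(n,P,m=None):
    m=m or r.camera_model(n);T=m["camera_from_world"]
    p=(np.atleast_2d(P)@T[:3,:3].T+T[:3,3])@m["camera_matrix"].T
    return p[:,:2]/p[:,2:]
E
```

```text
(no output)
```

View pics/crop0.png

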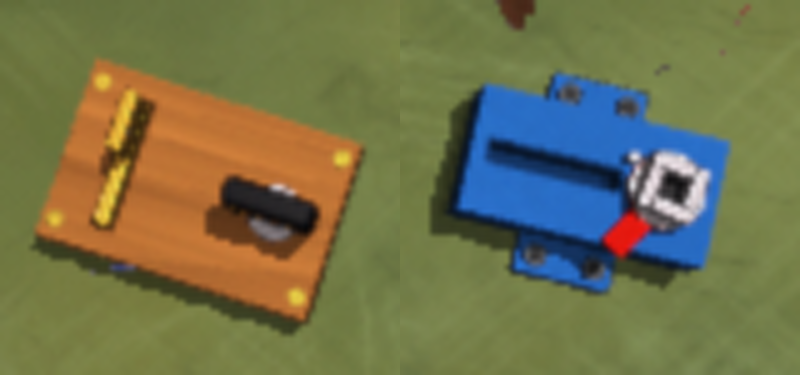

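```bash
python3 - <<'E'
from h import *
def fit(uv,o,z,hx,hy):
    uv=np.array(uv,float)/5+np.array(o)-0.4
    P=back("top",uv,z)[:,:2]
    # order: +x+y, +x-y, -x-y, -x+y
    M=np.array([[hx,hy],[hx,-hy],[-hx,-hy],[-hx,hy]]);c=P.mean(0);H=(M.T@(P-c))
    a=np.arctan2(H[0,1]-H[1,0],H[0,0]+H[1,1]);R=np.array([[np.cos(a),-np.sin(a)],[np.sin(a),np.cos(a)]])
    print("c",c.round(4),"yaw",a,np.degrees(a),"resid mm",((P-c-M@R.T)*1e3).round(1).tolist())
    return c,R
c,R=fit([(97,60),(362,147),(305,320),(38,235)],(187,200),.034,.046,.070)
print("key",c+R@[0,-.04],"dieslot",c+R@[0,.04])
m=lambda uv,z:back("top",np.array(uv)/5+[186.6,199.6],z)[0,:2]
tp=m((124,92),.083);print("tab top far end",tp, "shoulder near end",m((103,222),.043),"in stand",R.T@(tp-c),R.T@(m((103,222),.043)-c))
hd=[m(p,.034+.062) for p in((228,187),(312,218))];print("handle ends",hd,"mid",sum(hd)/2, "ang",np.degrees(np.arctan2(*(hd[0]-hd[1])[::-1])))
c,R=fit([(87,85),(328,142),(300,268),(55,212)],(325,210),.045,.032,.062)
print("slot",c+R@[0,.02],"latch",c+R@[0,-.035])
m=lambda uv,z:back("top",np.array(uv)/5+[324.6,209.6],z)[0,:2]
print("socket meas",m((277,187),.071),"tongue end",R.T@(m((221,248),.053)-c-R@[0,-.035]))
q=r.get_obs();from scipy.spatial.transform import Rotation as Ro
print(Ro.from_rotvec(q["orientation"]).as_matrix().round(3))
for nm,uv,z in(("glue",(122,224),.16),("wax",(295,164),.018),("tin",(428,189),.026)):print(nm,back("top",uv,z))
E
```

```text
c [0.5205 0.1566] yaw -0.28863793444770813 -16.537735451227395 resid mm [[0.1, 0.2], [-1.0, 0.5], [0.8, 0.0], [0.0, -0.7]]
key [0.50914539 0.11823057] dieslot [0.53191713 0.19492117]
tab top far end [0.56204888 0.19015651] shoulder near end [0.50276315 0.20295265] in stand [0.03024152 0.04400936] [-0.03023408  0.03940066]
handle ends [array([0.51611355, 0.13750395]), array([0.50232871, 0.09743573])] mid [0.50922113 0.11746984] ang 71.01503897673577
c [ 0.5087 -0.181 ] yaw -0.2143320981152794 -12.280324636189375 resid mm [[-0.2, -1.7], [0.4, 0.1], [0.7, 1.2], [-0.9, 0.4]]
slot [ 0.51299196 -0.1614091 ] latch [ 0.50129374 -0.21515062]
socket meas [ 0.50221323 -0.21712948] tongue end [-0.03190497  0.01545704]
[[ 0.302  0.953 -0.   ]
 [ 0.953 -0.302 -0.002]
 [-0.002  0.    -1.   ]]
glue [[0.53349079 0.37887294 0.16      ]]
wax [[ 0.71655132 -0.01091386  0.018     ]]
tin [[ 0.65691937 -0.35131584  0.026     ]]
```

Emit:
{"fn": "arm_command", "kwargs": {"increments": [[[0.03, -0.04, 0], [0, 0, -0.145], 50], [[0.06, -0.08, 0], [0, 0, -0.29], 50], [[0.09, -0.12, 0], [0, 0, -0.435], 50], [[0.12, -0.16, 0], [0, 0, -0.58], 50], [[0.15, -0.2, 0], [0, 0, -0.725], 50], [[0.18, -0.24, 0], [0, 0, -0.87], 50], [[0.21, -0.28, 0], [0, 0, -1.015], 50], [[0.24, -0.32, 0], [0, 0, -1.16], 50], [[0.27, -0.36, 0], [0, 0, -1.305], 50], [[0.3, -0.4, 0], [0, 0, -1.45], 50]], "newtons": 40}}

```text
clock: 1.1
tcp_pos: [0.5045, 0.2417, 0.2482]
orientation: [-3.127, 0.301, 0.0]
contact_force: [0.5, 2.0, -0.4]
grip_width: 0.0429
```

Emit:
{"fn": "arm_command", "kwargs": {"increments": [[[0.01, -0.01, 0], [0, 0, -0.145], 50], [[0.02, -0.02, 0], [0, 0, -0.29], 50], [[0.03, -0.03, 0], [0, 0, -0.435], 50], [[0.04, -0.04, 0], [0, 0, -0.58], 50], [[0.044, -0.053, 0], [0, 0, -0.725], 50], [[0.044, -0.053, -0.01], [0, 0, -0.87], 50], [[0.044, -0.053, -0.02], [0, 0, -1.015], 50], [[0.044, -0.053, -0.03], [0, 0, -1.16], 50], [[0.044, -0.053, -0.04], [0, 0, -1.305], 50], [[0.044, -0.053, -0.05], [0, 0, -1.45], 50]]}}

```text
clock: 2.1
tcp_pos: [0.5475, 0.1905, 0.1976]
orientation: [2.141, -2.299, -0.0]
contact_force: [0.4, 0.4, 0.5]
grip_width: 0.0426
```

Emit:
{"fn": "arm_command", "kwargs": {"increments": [[[0, 0, 0], [0, 0, -0.12], 50], [[0, 0, 0], [0, 0, -0.223], 50], [[0, 0, 0], [0, 0, -0.223], 50], [[0, 0, 0], [0, 0, -0.223], 50]]}}

```text
clock: 2.5
tcp_pos: [0.5476, 0.1906, 0.1981]
orientation: [1.883, -2.514, 0.0]
contact_force: [0.3, 0.4, -0.5]
grip_width: 0.0429
```

```bash
python3 - <<'E'
from h import *
o=r.get_obs();m=r.camera_model("wrist");f=r.grab_frame("wrist");cv2.imwrite("pics/w1.png",f)
import pickle;pickle.dump((o,m),open("w1.pkl","wb"));print(o,m)
P=np.array([[.5482,.1901,.083],[.5092,.1182,.096],[.5205,.1566,.034]]);print(proj("wrist",P,m))
E
```

```text
{'clock': 2.5, 'joints': array([-1.06436435,  0.49007027,  0.83824896,  1.8784773 , -0.43831099,
        0.96807462, -1.88476174]), 'qvel': array([ 0.00698623, -0.00417086, -0.0081235 , -0.00302997,  0.00225877,
       -0.00131857,  0.00022215]), 'tau': array([-2.08985740e-01, -4.34140599e+01,  1.14371645e+01, -2.33939409e+01,
       -1.32345292e-02,  1.07959873e-02, -1.06349608e-01]), 'tcp_pos': array([0.54764303, 0.19056637, 0.19806419]), 'orientation': array([ 1.88281028e+00, -2.51416729e+00,  2.32811138e-04]), 'contact_force': array([ 0.26279359,  0.3555817 , -0.5230774 ]), 'moment': array([ 0.01877438,  0.02617905, -0.00613478]), 'grip_width': 0.042934770075748516} {'camera_matrix': array([[296.27173508,   0.        , 277.02662353],
       [  0.        , 296.27173508, 208.04791706],
       [  0.        ,   0.        ,   1.        ]]), 'camera_from_world': array([[-2.80817639e-01, -9.59760814e-01,  7.96659805e-04,
         3.37073022e-01],
       [-9.16262145e-01,  2.68337185e-01,  2.97420304e-01,
         4.27786193e-01],
       [-2.85666126e-01,  8.27909182e-02, -9.54746316e-01,
         4.72938729e-01],
       [ 0.00000000e+00,  0.00000000e+00,  0.00000000e+00,
         1.00000000e+00]])}
[[277.89890599 209.44011578]
 [374.38961727 233.97728183]
 [316.53168491 210.96990808]]
```

View pics/w1.png

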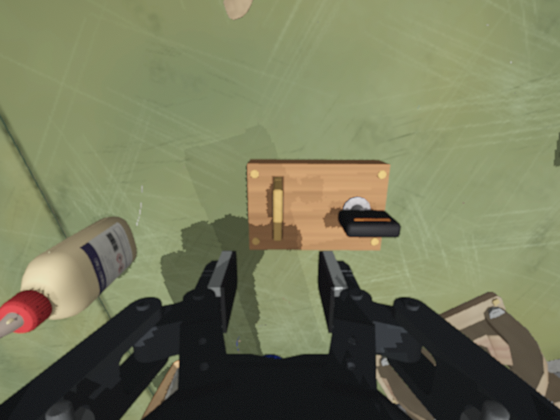

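Emit:
{"fn": "arm_command", "kwargs": {"increments": [[[0, 0, -0.035], [0, 0, 0], 50], [[0, 0, -0.07], [0, 0, 0], 50], [[0, 0, -0.1], [0, 0, 0], 50], [[0, 0, -0.12], [0, 0, 0], 50], [[0, 0, -0.132], [0, 0, 0], 50], [[0, 0, -0.132], [0, 0, 0], 50], [[0, 0, -0.132], [0, 0, 0], 0], [[0, 0, -0.132], [0, 0, 0], 0], [[0, 0, -0.132], [0, 0, 0], 0], [[0, 0, -0.132], [0, 0, 0], 0]], "newtons": 40}}

```text
clock: 3.55
tcp_pos: [0.5487, 0.1908, 0.0675]
orientation: [-1.878, 2.516, -0.0]
contact_force: [-1.1, -1.4, 6.4]
grip_width: 0.0073
```

Emit:
{"fn": "arm_command", "kwargs": {"increments": [[[0, 0, 0], [0, 0, 0], 0], [[0, 0, 0], [0, 0, 0], 0], [[0, 0, 0], [0, 0, 0], 0], [[0, 0, 0], [0, 0, 0], 0]]}}

```text
clock: 3.95
tcp_pos: [0.5487, 0.1908, 0.0676]
orientation: [-1.878, 2.516, -0.0]
contact_force: [-1.6, -0.4, 7.6]
grip_width: 0.0074
```

Emit:
{"fn": "arm_command", "kwargs": {"increments": [[[0, 0, 0.04], [0, 0, 0], 0], [[0, 0, 0.08], [0, 0, 0], 0], [[0, -0.02, 0.11], [0, 0, 0.1], 0], [[-0.005, -0.05, 0.12], [0, 0, 0.24], 0], [[-0.01, -0.09, 0.12], [0, 0, 0.38], 0], [[-0.015, -0.13, 0.12], [0, 0, 0.52], 0], [[-0.02, -0.17, 0.12], [0, 0, 0.66], 0], [[-0.025, -0.21, 0.12], [0, 0, 0.8], 0], [[-0.03, -0.25, 0.12], [0, 0, 0.94], 0], [[-0.032, -0.28, 0.12], [0, 0, 1.08], 0]]}}

```text
clock: 4.95
tcp_pos: [0.5148, -0.0923, 0.1867]
orientation: [2.908, -1.188, 0.001]
contact_force: [-0.8, 0.1, -0.9]
grip_width: 0.007
```

Emit:
{"fn": "arm_command", "kwargs": {"increments": [[[0, -0.02, -0.01], [0, 0, 0.14], 0], [[0, -0.035, -0.02], [0, 0, 0.28], 0], [[0, -0.05, -0.03], [0, 0, 0.42], 0], [[0, -0.055, -0.04], [0, 0, 0.559], 0], [[0, -0.055, -0.04], [0, 0, 0.559], 0], [[0, -0.055, -0.04], [0, 0, 0.559], 0], [[0, -0.055, -0.04], [0, 0, 0.559], 0]]}}

```text
clock: 5.65
tcp_pos: [0.5162, -0.1439, 0.1468]
orientation: [-3.122, 0.348, -0.001]
contact_force: [0.4, 0.7, -1.0]
grip_width: 0.0076
```

```bash
python3 - <<'E'
from h import *
o=r.get_obs();m=r.camera_model("wrist");f=r.grab_frame("wrist")
import pickle;pickle.dump((o,m),open("w2.pkl","wb"));print(o)
c=np.array([.5087,-.181]);a=-.2143;R=np.array([[np.cos(a),-np.sin(a)],[np.sin(a),np.cos(a)]])
pts=[(0,.02,.045),(0,.0532,.045),(0,-.0132,.045),(-.032,.062,.045),(.032,.062,.045),(0,-.035,.071),(.032,-.062,.045)]
W=np.array([[*(c+R@p[:2]),p[2]] for p in pts]);print(proj("wrist",W,m).round(1))
cv2.imwrite("pics/w2.png",cv2.resize(f[110:350,120:440],(800,600),interpolation=cv2.INTER_CUBIC))
E
```

```text
{'clock': 5.65, 'joints': array([-0.21062808,  0.40290746,  0.45885423,  2.00666011, -0.24873031,
        0.78487368,  0.1716984 ]), 'qvel': array([-0.00548194, -0.00204157, -0.00028091, -0.00168297,  0.00292916,
       -0.00209117,  0.0123822 ]), 'tau': array([ 4.71851025e-01, -4.44331241e+01,  6.12625167e+00, -2.17743266e+01,
        3.25488998e-02,  9.43591789e-03, -2.26838642e-02]), 'tcp_pos': array([ 0.51622311, -0.1439156 ,  0.14682573]), 'orientation': array([-3.12202917e+00,  3.47834934e-01, -1.08682239e-03]), 'contact_force': array([ 0.42734092,  0.68387888, -0.96026907]), 'moment': array([ 0.00274591, -0.02487803,  0.02509349]), 'grip_width': 0.007627560314520372}
[[276.4 235. ]
 [276.1 196.3]
 [276.7 270.6]
 [235.4 185.8]
 [316.7 185.2]
 [277.  311.1]
 [312.2 318.1]]
```

View pics/w2.png

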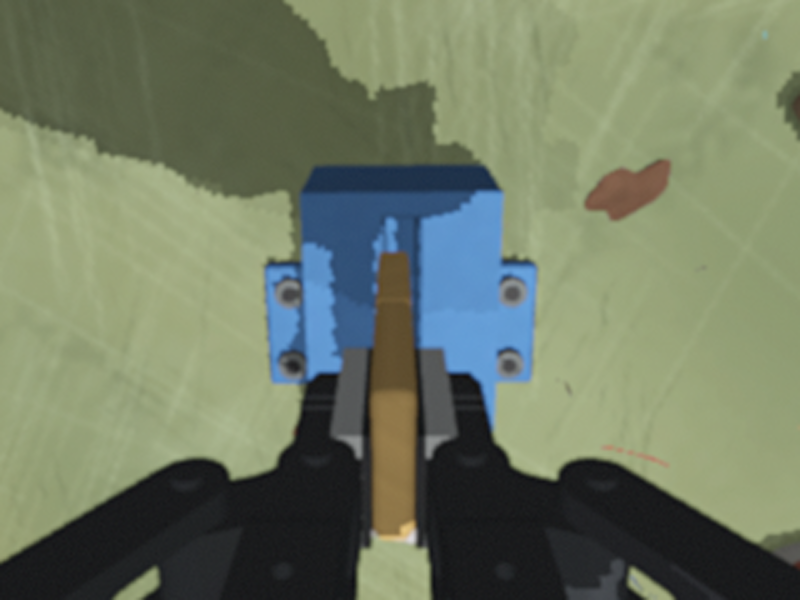

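```bash
python3 - <<'E'
from h import *
import pickle;o,m=pickle.load(open("w2.pkl","rb"))
t=o["tcp_pos"];a=2*np.arctan2(.3478,-3.122);ex=np.array([np.cos(a),np.sin(a),0]);ey=np.array([-ex[1],ex[0],0])
for l in (.014,.015):
  print(proj("wrist",[t+ey*l+[0,0,-.0606],t+ey*l+[0,0,-.0246],t+ey*l+[0,0,.0154]],m))
uv=np.array([(301,191),(501,191)])/2.5+[119.7,109.7]
P=back("wrist",uv,.045,m);print(P,[( (p-t)@ex,(p-t)@ey) for p in P])
uv=np.array([(381,253),(409,253)])/2.5+[119.7,109.7]
P=back("wrist",uv,t[2]-.0606,m);print([( (p-t)@ex,(p-t)@ey) for p in P])
E
```

```text
[[275.43764554 214.41149575]
 [275.2219577  235.34385441]
 [274.84242948 272.17681077]]
[[275.43611985 212.98225015]
 [275.21971192 233.65027926]
 [274.83857892 270.05036867]]
[[ 0.49416711 -0.11469992  0.045     ]
 [ 0.55562186 -0.12855409  0.045     ]] [(np.float64(-0.0279448782535533), np.float64(0.02364543545294394)), (np.float64(0.03505214287517251), np.float64(0.023655555065806848))]
[(np.float64(-0.002206510112959602), np.float64(0.016451483890080068)), (np.float64(0.005206489451303544), np.float64(0.0164514503030597))]
```

Emit:
{"fn": "arm_command", "kwargs": {"increments": [[[0.0014, -0.0033, 0], [0, 0, 0], 0], [[0.0014, -0.0033, -0.02], [0, 0, 0], 0], [[0.0014, -0.0033, -0.035], [0, 0, 0], 0], [[0.0014, -0.0033, -0.038], [0, 0, 0], 0], [[0.0014, -0.0033, -0.038], [0, 0, 0], 0], [[0.0014, -0.0033, -0.041], [0, 0, 0], 0], [[0.0014, -0.0033, -0.044], [0, 0, 0], 0], [[0.0014, -0.0033, -0.046], [0, 0, 0], 0], [[0.0014, -0.0033, -0.046], [0, 0, 0], 0]]}}

```text
clock: 6.6
tcp_pos: [0.5172, -0.1479, 0.1003]
orientation: [3.123, -0.345, 0.0]
contact_force: [0.3, 0.6, 0.1]
grip_width: 0.0072
```

```bash
python3 - <<'E'
from h import *
o=r.get_obs();print(o["tcp_pos"],o["contact_force"],o["moment"])
f=r.grab_frame("wrist")
cv2.imwrite("pics/w3.png",cv2.resize(f[130:340,200:360],(800,1050)[:2] if 0 else (457,600),interpolation=cv2.INTER_CUBIC))
E
```

```text
[ 0.51724018 -0.14791036  0.10027785] [0.34741415 0.61296123 0.12715599] [-0.12209987  0.02265901  0.00635905]
```

Emit:
{"fn": "arm_command", "kwargs": {"increments": [[[0, 0, -0.004], [0, 0, 0], 0], [[0, 0, -0.008], [0, 0, 0], 0], [[0, 0, -0.012], [0, 0, 0], 0], [[0, 0, -0.016], [0, 0, 0], 0]]}}

```text
clock: 7.05
tcp_pos: [0.5172, -0.1479, 0.0839]
orientation: [3.122, -0.345, -0.0]
contact_force: [0.7, -0.2, 0.5]
grip_width: 0.0074
```

Emit:
{"fn": "arm_command", "kwargs": {"increments": [[[0, 0, -0.004], [0, 0, 0], 0], [[0, 0, -0.008], [0, 0, 0], 0], [[0, 0, -0.011], [0, 0, 0], 0], [[0, 0, -0.013], [0, 0, 0], 0], [[0, 0, -0.0145], [0, 0, 0], 0], [[0, 0, -0.0155], [0, 0, 0], 0], [[0, 0, -0.0155], [0, 0, 0], 0]]}}

```text
clock: 7.75
tcp_pos: [0.5177, -0.1473, 0.0697]
orientation: [-3.121, 0.344, -0.001]
contact_force: [-3.3, 2.1, 10.0]
grip_width: 0.0078
```

Emit:
{"fn": "arm_command", "kwargs": {"increments": [[[0, 0, 0], [0, 0, 0], 15], [[0, 0, 0], [0, 0, 0], 30], [[0, 0, 0], [0, 0, 0], 30], [[0, 0, 0.03], [0, 0, 0], 40], [[0, 0, 0.07], [0, 0, 0], 40], [[-0.005, -0.02, 0.1], [0, 0, 0], 40], [[-0.012, -0.05, 0.12], [0, 0, 0], 40], [[-0.016, -0.067, 0.12], [0, 0, 0], 40], [[-0.016, -0.067, 0.12], [0, 0, 0], 40], [[-0.016, -0.067, 0.12], [0, 0, 0], 40]]}}

```text
clock: 8.75
tcp_pos: [0.501, -0.2144, 0.1885]
orientation: [-3.122, 0.346, 0.001]
contact_force: [-1.0, 0.1, -0.8]
grip_width: 0.0343
```

```bash
python3 - <<'E'
from h import *
import pickle
o=r.get_obs();m=r.camera_model("wrist");f=r.grab_frame("wrist")
pickle.dump((o,m),open("w4.pkl","wb"));print(o["tcp_pos"],o["orientation"],o["contact_force"])
print(proj("wrist",[.5018,-.216,.071],m))
cv2.imwrite("pics/w4.png",cv2.resize(f[130:250,200:360],(800,600),interpolation=cv2.INTER_CUBIC))
E
```

```text
[ 0.5010245  -0.21444532  0.18847938] [-3.12195777e+00  3.45734321e-01  8.74251321e-04] [-1.03725893  0.11363865 -0.84016117]
[[277.10946277 210.28289896]]
```

View pics/w4.png

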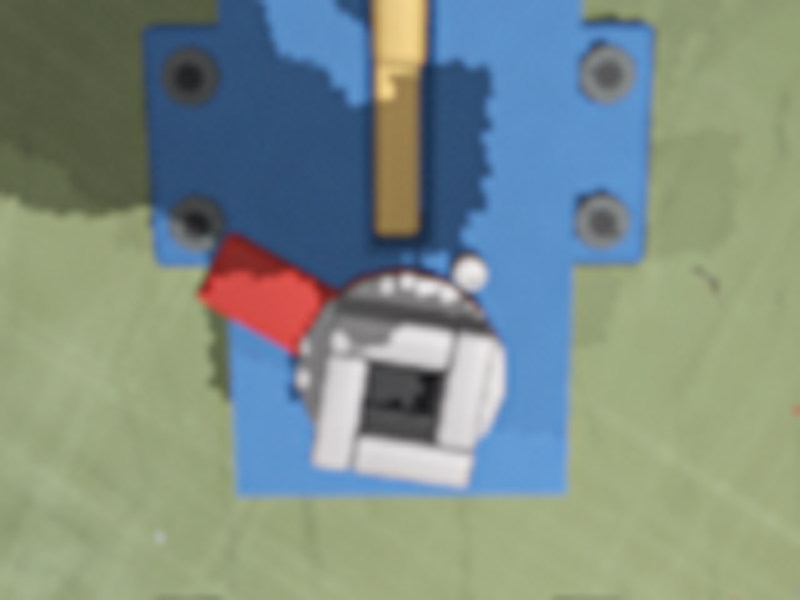

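Emit:
{"fn": "arm_command", "kwargs": {"increments": [[[0, 0.03, 0.0], [0, 0, 0], 50], [[0, 0.07, 0.0], [0, 0, 0], 50], [[0, 0.11, 0], [0, 0, 0], 50], [[0, 0.15, 0], [0, 0, -0.04], 50], [[0, 0.19, 0], [0, 0, -0.08], 50], [[0.003, 0.23, 0], [0, 0, -0.08], 50], [[0.005, 0.27, 0], [0, 0, -0.08], 50], [[0.008, 0.31, 0], [0, 0, -0.08], 50], [[0.008, 0.333, 0], [0, 0, -0.08], 50], [[0.008, 0.333, 0], [0, 0, -0.08], 50]]}}

```text
clock: 9.8
tcp_pos: [0.5083, 0.1241, 0.188]
orientation: [-3.107, 0.456, 0.002]
contact_force: [-0.2, 1.0, 0.1]
grip_width: 0.0423
```

Emit:
{"fn": "arm_command", "kwargs": {"increments": [[[0, 0, 0], [0, 0, 0], 50], [[0, 0, 0], [0, 0, 0], 50]]}}

```text
clock: 10.0
tcp_pos: [0.5089, 0.1173, 0.1885]
orientation: [3.105, -0.471, -0.001]
contact_force: [-0.7, -0.5, 0.8]
grip_width: 0.0425
```

```bash
python3 - <<'E'
from h import *
import pickle
o=r.get_obs();m=r.camera_model("wrist");f=r.grab_frame("wrist")
pickle.dump((o,m),open("w5.pkl","wb"));print(o["tcp_pos"],o["orientation"],o["contact_force"])
print(proj("wrist",[[.5092,.1182,.096],[.5092,.1182,.034]],m))
cv2.imwrite("pics/w5.png",cv2.resize(f[130:250,200:360],(800,600),interpolation=cv2.INTER_CUBIC))
o,m=pickle.load(open("w4.pkl","rb"));print("socket",back("wrist",[280.2,210.0],.071,m))
E
```

```text
[0.50888232 0.11734315 0.18849369] [ 3.10533338e+00 -4.70644704e-01 -1.01700093e-03] [-0.71150436 -0.51805448  0.81537137]
[[275.8425774  217.23367734]
 [276.0434367  196.41371474]]
socket [[ 0.50445793 -0.21633224  0.071     ]]
```

View pics/w5.png

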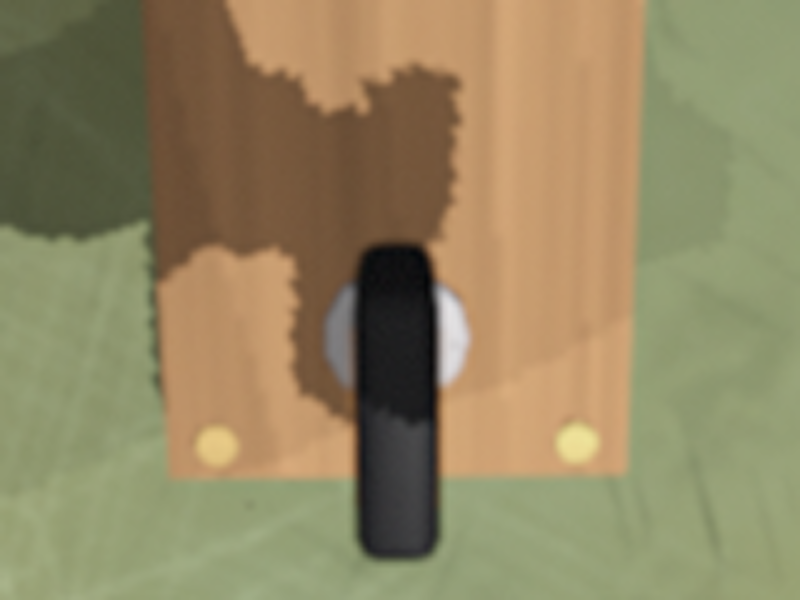

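Emit:
{"fn": "arm_command", "kwargs": {"increments": [[[0.0018, 0.001, -0.04], [0, 0, 0], 50], [[0.0018, 0.001, -0.07], [0, 0, 0], 50], [[0.0018, 0.001, -0.1], [0, 0, 0], 50], [[0.0018, 0.001, -0.1135], [0, 0, 0], 50], [[0.0018, 0.001, -0.1135], [0, 0, 0], 50], [[0.0018, 0.001, -0.1135], [0, 0, 0], 0], [[0.0018, 0.001, -0.1135], [0, 0, 0], 0], [[0.0018, 0.001, -0.1135], [0, 0, 0], 0], [[0.0018, 0.001, -0.1135], [0, 0, 0], 0], [[0.0018, 0.001, -0.1135], [0, 0, 0], 0]], "newtons": 70}}

```text
clock: 11.05
tcp_pos: [0.5123, 0.1194, 0.0768]
orientation: [-3.105, 0.47, -0.004]
contact_force: [-0.7, -1.0, 7.1]
grip_width: 0.0135
```

Emit:
{"fn": "arm_command", "kwargs": {"increments": [[[0, 0, 0], [0, 0, 0], 0], [[0, 0, 0], [0, 0, 0], 0]]}}

```text
clock: 11.25
tcp_pos: [0.5123, 0.1194, 0.0768]
orientation: [-3.105, 0.47, -0.004]
contact_force: [-1.2, -0.6, 6.6]
grip_width: 0.0132
```

Emit:
{"fn": "arm_command", "kwargs": {"increments": [[[0, 0, 0.04], [0, 0, 0], 0], [[0, 0, 0.08], [0, 0, 0], 0], [[0, -0.03, 0.11], [0, 0, 0], 0], [[-0.002, -0.07, 0.11], [0, 0, 0], 0], [[-0.004, -0.11, 0.11], [0, 0, 0], 0], [[-0.006, -0.15, 0.11], [0, 0, 0], 0], [[-0.007, -0.19, 0.11], [0, 0, 0], 0], [[-0.008, -0.23, 0.11], [0, 0, -0.01], 0], [[-0.009, -0.27, 0.11], [0, 0, -0.017], 0], [[-0.0097, -0.31, 0.11], [0, 0, -0.017], 0]]}}

```text
clock: 12.25
tcp_pos: [0.501, -0.1922, 0.1858]
orientation: [-3.102, 0.496, -0.001]
contact_force: [0.6, -0.1, -1.0]
grip_width: 0.0132
```

Emit:
{"fn": "arm_command", "kwargs": {"increments": [[[0, -0.018, 0], [0, 0, 0], 0], [[0, -0.0257, -0.01], [0, 0, 0], 0], [[0, -0.0257, -0.025], [0, 0, 0], 0], [[0, -0.0257, -0.034], [0, 0, 0], 0], [[0, -0.0257, -0.034], [0, 0, 0], 0], [[0, -0.0257, -0.034], [0, 0, 0], 0]]}}

```text
clock: 12.85
tcp_pos: [0.5015, -0.2156, 0.1512]
orientation: [-3.102, 0.494, 0.001]
contact_force: [0.0, -0.5, -0.9]
grip_width: 0.0132
```

```bash
python3 - <<'E'
from h import *
import pickle
o=r.get_obs();m=r.camera_model("wrist");f=r.grab_frame("wrist")
pickle.dump((o,m),open("w6.pkl","wb"));print(o["tcp_pos"],o["orientation"],o["contact_force"])
t=o["tcp_pos"];print(proj("wrist",[t-[0,0,.0668],t-[0,0,.0628],[.5026,-.2163,.071]],m))
cv2.imwrite("pics/w6.png",cv2.resize(f[150:270,200:360],(800,600),interpolation=cv2.INTER_CUBIC))
E
```

```text
[ 0.50149445 -0.21559048  0.15119698] [-3.10220872e+00  4.93708951e-01  7.37327276e-04] [ 0.0450405  -0.50167566 -0.92648255]
[[275.73240825 230.73087299]
 [275.71126801 232.89814046]
 [277.51175116 224.44042379]]
```

View pics/w6.png

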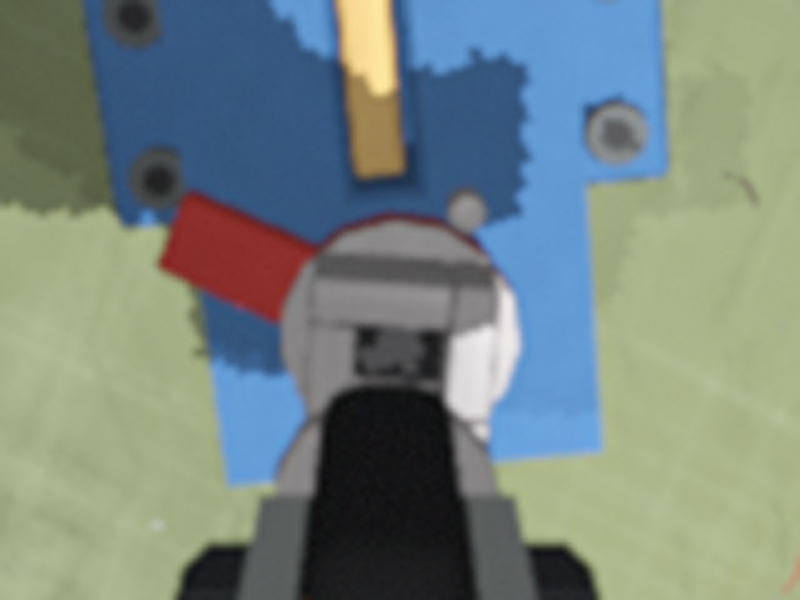

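```bash
python3 - <<'E'
from h import *
import pickle
o,m=pickle.load(open("w6.pkl","rb"));t=o["tcp_pos"]
ey=np.array([np.sin(.316),np.cos(.316),0]);ex=np.array([ey[1],-ey[0],0])
for d in(-.002,0,.002):
  q=t+d*ey-[0,0,.0378]
  c=np.array([q+.014*(np.cos(a)*ex+np.sin(a)*ey) for a in np.linspace(0,2*np.pi,73)])
  p=(proj("wrist",c,m)-[199.6,149.6])*5
  print(d,p.min(0),p.max(0),[p[i] for i in(12,24)], p[(abs(p[:,0]-p[:,0].mean()-65)<9)&(p[:,1]<p[:,1].mean())])
E
```

```text
-0.002 [264.459622   402.20232575] [495.13207809 612.38142478] [array([438.59561566, 416.9421404 ]), array([320.89185182, 416.86662671])] [[455.22892887 427.86334412]
 [447.18349956 422.06921085]
 [438.59561566 416.9421404 ]]
0 [264.06630612 386.42197112] [495.50668353 598.00355458] [array([438.78586521, 401.26264441]), array([320.68218828, 401.1858812 ])] [[447.40268118 406.42464711]
 [438.78586521 401.26264441]]
0.002 [263.6703626  370.53367455] [495.88379131 583.53182975] [array([438.97741192, 385.47624269]), array([320.47109513, 385.39821465])] [[447.62335554 390.67353549]
 [438.97741192 385.47624269]]
```

Emit:
{"fn": "arm_command", "kwargs": {"increments": [[[0.0021, 0.001, 0], [0, 0, 0], 0], [[0.0021, 0.001, -0.008], [0, 0, 0], 0], [[0.0021, 0.001, -0.012], [0, 0, 0], 0], [[0.0021, 0.001, -0.014], [0, 0, 0], 0], [[0.0021, 0.001, -0.016], [0, 0, 0], 0], [[0.0021, 0.001, -0.016], [0, 0, 0], 0]]}}

```text
clock: 13.5
tcp_pos: [0.5033, -0.2155, 0.135]
orientation: [3.102, -0.496, -0.001]
contact_force: [0.5, -0.3, -1.2]
grip_width: 0.013
```

Emit:
{"fn": "arm_command", "kwargs": {"increments": [[[0, 0, -0.001], [0, 0, 0], 0], [[0, 0, -0.002], [0, 0, 0], 0], [[0, 0, -0.003], [0, 0, 0], 0], [[0, 0, -0.004], [0, 0, 0], 0], [[0, 0, -0.005], [0, 0, 0], 0], [[0, 0, -0.005], [0, 0, 0], 0]]}}

```text
clock: 14.1
tcp_pos: [0.5034, -0.2155, 0.1302]
orientation: [-3.102, 0.496, 0.0]
contact_force: [0.7, 0.1, -1.2]
grip_width: 0.0132
```

Emit:
{"fn": "arm_command", "kwargs": {"increments": [[[0, 0, -0.002], [0, 0, 0], 0], [[0, 0, -0.004], [0, 0, 0], 0], [[0, 0, -0.0055], [0, 0, 0], 0], [[0, 0, -0.0065], [0, 0, 0], 0], [[0, 0, -0.0075], [0, 0, 0], 0], [[0, 0, -0.0075], [0, 0, 0], 0]]}}

```text
clock: 14.7
tcp_pos: [0.5034, -0.2155, 0.1227]
orientation: [-3.102, 0.496, 0.0]
contact_force: [-0.1, -0.0, -1.2]
grip_width: 0.0131
```

Emit:
{"fn": "arm_command", "kwargs": {"increments": [[[0.0002, -0.0001, 0], [0, 0, -0.12], 0], [[0.0004, -0.0002, 0], [0, 0, -0.24], 0], [[0.0006, -0.0003, 0], [0, 0, -0.36], 0], [[0.0008, -0.0005, 0], [0, 0, -0.48], 0], [[0.0009, -0.0007, 0], [0, 0, -0.6], 0], [[0.001, -0.0008, 0], [0, 0, -0.72], 0], [[0.001, -0.0008, 0], [0, 0, -0.72], 0]]}}

```text
clock: 15.4
tcp_pos: [0.5048, -0.216, 0.1229]
orientation: [2.728, -1.557, 0.0]
contact_force: [0.4, 1.3, -0.5]
grip_width: 0.0131
```

```bash
python3 -c "
from h import *
o=r.get_obs();print(o['tcp_pos'],o['orientation'],o['contact_force'],o['moment'],o['joints'])"
```

```text
[ 0.50476205 -0.2160435   0.12290365] [ 2.72821703e+00 -1.55739424e+00  3.02514601e-04] [ 0.38468796  1.25433918 -0.49032594] [ 0.21690982 -0.07718149 -0.00265454] [-0.22172251  0.50994057  0.66905423  2.00132318 -0.44576414  0.77794914
 -0.3270398 ]
```

Emit:
{"fn": "arm_command", "kwargs": {"increments": [[[0.0001, -0.0002, 0], [0, 0, -0.12], 0], [[0.0002, -0.0004, 0], [0, 0, -0.24], 0], [[0.0002, -0.0007, 0], [0, 0, -0.36], 0], [[0.0003, -0.0009, 0], [0, 0, -0.48], 0], [[0.0003, -0.0011, 0], [0, 0, -0.6], 0], [[0.0003, -0.0013, 0], [0, 0, -0.7], 0], [[0.0003, -0.0013, 0], [0, 0, -0.7], 0]]}}

```text
clock: 16.1
tcp_pos: [0.505, -0.2174, 0.1228]
orientation: [2.032, -2.396, -0.0]
contact_force: [0.1, 0.9, 1.4]
grip_width: 0.0132
```

```bash
python3 -c "
from h import *
o=r.get_obs();print(o['tcp_pos'],o['orientation'],o['contact_force'],o['moment'],o['joints'])
f=r.grab_frame('top');cv2.imwrite('pics/t7.png',cv2.resize(f[205:285,320:420],(750,600),interpolation=cv2.INTER_CUBIC))
f=r.grab_frame('wrist');cv2.imwrite('pics/w7.png',f)"
```

```text
[ 0.50495837 -0.21739932  0.12284766] [ 2.03214364e+00 -2.39566707e+00 -1.40863390e-04] [0.09407431 0.88967656 1.42779034] [ 0.26179928 -0.01943648  0.05343848] [-0.34167517  0.5781466   0.85310966  2.00621413 -0.59521131  0.82436491
 -0.88063801]
```

View pics/w7.png

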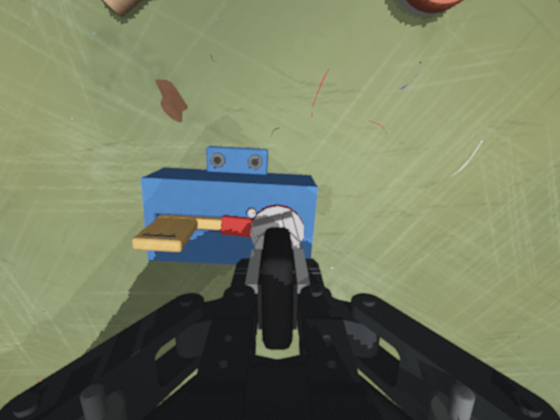

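Emit:
{"fn": "arm_command", "kwargs": {"increments": [[[0, -0.0003, 0], [0, 0, -0.1], 0], [[0, -0.0005, 0], [0, 0, -0.2], 0], [[0, -0.0006, 0], [0, 0, -0.26], 0], [[0, -0.0006, 0], [0, 0, -0.26], 0]]}}

```text
clock: 16.6
tcp_pos: [0.5048, -0.2179, 0.1228]
orientation: [-1.705, 2.639, 0.001]
contact_force: [-0.3, 2.3, 1.7]
grip_width: 0.0132
```

```bash
python3 -c "
from h import *
o=r.get_obs();print(o['tcp_pos'],o['orientation'],o['contact_force'],o['moment'])
f=r.grab_frame('wrist');cv2.imwrite('pics/w8.png',cv2.resize(f[150:270,100:340],(800,400),interpolation=cv2.INTER_CUBIC))"
```

```text
[ 0.50483579 -0.21793874  0.12283033] [-1.70485010e+00  2.63858065e+00  6.93463440e-04] [-0.30774881  2.34600886  1.66672403] [0.43624372 0.01750814 0.03870236]
```

View pics/w8.png

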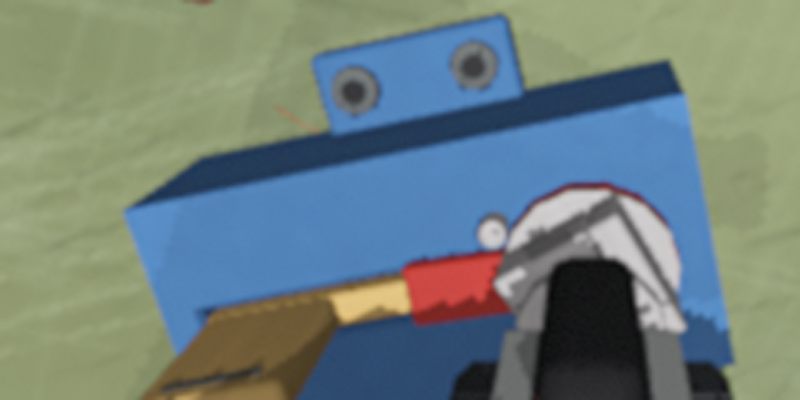

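Emit:
{"fn": "arm_command", "kwargs": {"increments": [[[0, 0, 0.02], [0, 0, 0], 0], [[0, 0, 0.045], [0, 0, 0], 0], [[0, 0.01, 0.065], [0, 0, 0.1], 0], [[0.001, 0.04, 0.065], [0, 0, 0.24], 0], [[0.002, 0.07, 0.065], [0, 0, 0.38], 0], [[0.003, 0.1, 0.065], [0, 0, 0.52], 0], [[0.004, 0.14, 0.065], [0, 0, 0.66], 0], [[0.005, 0.18, 0.065], [0, 0, 0.8], 0], [[0.006, 0.22, 0.065], [0, 0, 0.94], 0], [[0.006, 0.25, 0.065], [0, 0, 1.08], 0]]}}

```text
clock: 17.65
tcp_pos: [0.5106, 0.0343, 0.1878]
orientation: [-2.824, 1.375, -0.001]
contact_force: [0.5, 0.1, -1.0]
grip_width: 0.0134
```

Emit:
{"fn": "arm_command", "kwargs": {"increments": [[[0.001, 0.03, 0], [0, 0, 0.14], 0], [[0.0015, 0.06, 0], [0, 0, 0.28], 0], [[0.0015, 0.08, 0], [0, 0, 0.42], 0], [[0.0015, 0.0873, 0], [0, 0, 0.56], 0], [[0.0015, 0.0873, 0], [0, 0, 0.615], 0], [[0.0015, 0.0873, -0.02], [0, 0, 0.615], 0], [[0.0015, 0.0873, -0.04], [0, 0, 0.615], 0], [[0.0015, 0.0873, -0.055], [0, 0, 0.615], 0], [[0.0015, 0.0873, -0.06], [0, 0, 0.615], 0], [[0.0015, 0.0873, -0.06], [0, 0, 0.615], 0]]}}

```text
clock: 18.65
tcp_pos: [0.5119, 0.1186, 0.1274]
orientation: [3.105, -0.471, -0.001]
contact_force: [-0.6, -0.7, -1.1]
grip_width: 0.0135
```

Emit:
{"fn": "arm_command", "kwargs": {"increments": [[[0.0003, 0.0006, -0.015], [0, 0, 0], 0], [[0.0003, 0.0006, -0.025], [0, 0, 0], 0], [[0.0003, 0.0006, -0.032], [0, 0, 0], 0], [[0.0003, 0.0006, -0.036], [0, 0, 0], 0], [[0.0003, 0.0006, -0.036], [0, 0, 0], 0]]}}

```text
clock: 19.15
tcp_pos: [0.5122, 0.1195, 0.0912]
orientation: [3.105, -0.472, -0.001]
contact_force: [-0.7, -0.2, -1.1]
grip_width: 0.0129
```

Tip is 10 mm into the hole without force; lower it the rest of the way.

Emit:
{"fn": "arm_command", "kwargs": {"increments": [[[0, 0, -0.004], [0, 0, 0], 0], [[0, 0, -0.008], [0, 0, 0], 0], [[0, 0, -0.012], [0, 0, 0], 0], [[0, 0, -0.0145], [0, 0, 0], 0], [[0, 0, -0.0155], [0, 0, 0], 0], [[0, 0, -0.0155], [0, 0, 0], 0]]}}

```text
clock: 19.75
tcp_pos: [0.5126, 0.1198, 0.0772]
orientation: [-3.105, 0.473, 0.001]
contact_force: [-3.8, 0.6, 12.8]
grip_width: 0.013
```

Emit:
{"fn": "arm_command", "kwargs": {"increments": [[[0, 0, 0], [0, 0, 0], 20], [[0, 0, 0], [0, 0, 0], 40], [[0, 0, 0], [0, 0, 0], 45], [[0, 0, 0.01], [0, 0, 0], 45], [[0, 0, 0.04], [0, 0, 0], 45], [[0, 0, 0.08], [0, 0, 0], 45], [[-0.01, 0.03, 0.12], [0, 0, 0], 45], [[-0.04, 0.07, 0.14], [0, 0, 0], 45], [[-0.06, 0.11, 0.14], [0, 0, 0], 45], [[-0.07, 0.14, 0.14], [0, 0, 0], 45]]}}

```text
clock: 20.75
tcp_pos: [0.4407, 0.2628, 0.2179]
orientation: [-3.104, 0.468, -0.0]
contact_force: [-0.7, 0.6, 0.3]
grip_width: 0.0383
```

```bash
python3 -c "
from h import *
o=r.get_obs();print(o['tcp_pos'],o['contact_force'])
t=r.grab_frame('top');s=r.grab_frame('scene')
R=lambda a:cv2.resize(a,(400,300),interpolation=cv2.INTER_CUBIC)
c=np.array([.5087,-.181]);
cv2.imwrite('pics/f.png',np.vstack([np.hstack([R(t[205:268,187:271]),R(t[218:278,330:410])]),np.hstack([R(s[225:315,240:360]),R(s[155:215,320:400])])]))"
```

```text
[0.44071357 0.26280583 0.21791049] [-0.67172905  0.57876857  0.33552532]
```

View pics/f.png

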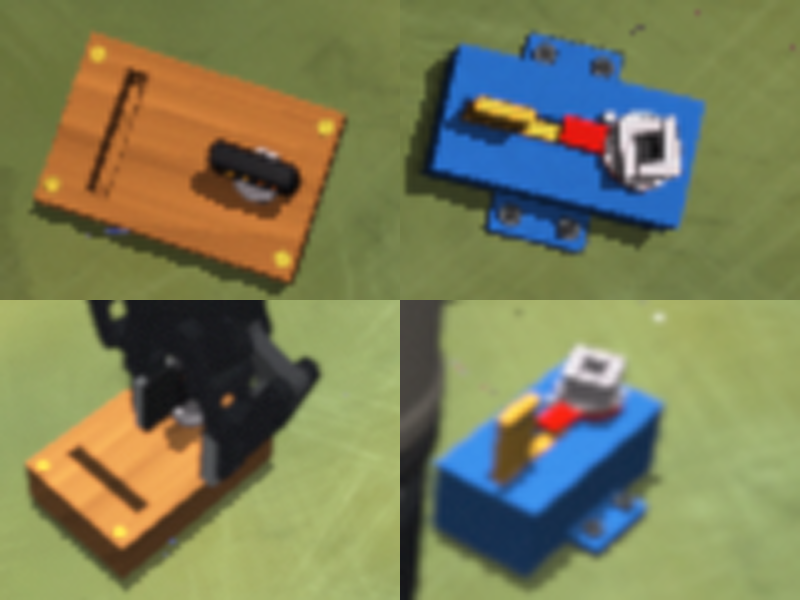

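```bash
python3 -c "
from bench import r
print(r.hand_in())"
```

```text
the job is handed in; nothing more can be done
None
```

I put the brass die fully into the block's slot with its tab away from the latch. I then turned the latch clockwise with the key and put the key back in the stand. The job was handed in at about 21 s of the 72 s allowed; no verdict is reported.

**Last checks:**
- **Die:** it seated at the predicted height (TCP 69.7 mm against 69.6 mm expected) and looks flush in the slot.
- **Key in socket:** it dropped in without force, about 15 mm deep by tool height.
- **Latch:** the red tongue lies along the slot over the die's shoulder, against its stop pin. A further turn did not move it.
- **Key in stand:** it met contact within 0.4 mm of the height where I picked it up and looks upright. The gripper had released it and stood clear.
- **Bystanders:** I kept the arm away from the glue bottle, beeswax and tin, but did not check them in the last pictures.

**One disagreement:** the socket turned about 64°, which matches the tongue reaching its stop, but the tool turned about 96°. Some 30° went into play or slip between key, socket and fingers, and I never saw the 0.6 N m slip torque in the readings. The evidence that the latch is past 1.4 rad is therefore the pictures, not a force reading.

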